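# Open the manifold cover and shut the tagged air valve

## Task

Isolate the test station's air line: push the loose cover plate of the air manifold box along its track, by its raised rib, as far as it will go onto the closed end of the box, to uncover two valve handles. Then push the handle that ends in a round disc clockwise (seen from above) a quarter turn until it is fully shut against its stop. Only push, with the fingertips: do not lift the cover off, and leave the plain handle and the things standing around the box as they are.

Things in the scene. Friction and masses are not known exactly. Their poses are not given: they have to be found in the camera images.
- box: Grey steel box fixed to the bench, 156 (x) x 460 (y) x 72 mm, placed and turned anew each time. Origin: under its middle, on the bench; y along its length. Open valve chamber at y -208 to -6, x -60 to 60 mm, floor 5 mm up; the +y half is a closed deck. The cover lies 62 mm up on chamber rim and deck, between lips 72 mm high (inner faces x = -70, 70 and y = -220, 224 mm).
- cover: Loose plain aluminium plate, 134 (x) x 214 (y) x 5 mm, about 0.45 kg, hiding the valve chamber at the start. Origin: middle of its underside; axes as the box's. It slides along the box's y, from y = -111 to -91 mm at the start to y = 117 mm (box frame), where it meets the end lip. Sliding takes 2 to 7 N.
- cover_rib (a point): Centre of the raised rib on the cover, 70 (x) x 10 (y) x 22 mm high; it stands on the plate's upper face, 57 mm to the -y side of the plate's middle. Top of the rib: 89 mm above the bench; upper face of the plate: 67 mm.
- disc_handle (a joint): The handle to shut: level steel lever 12 mm wide, 12 mm thick, ending in a flat round disc 28 mm across, 12 mm thick. Underside 39 mm, top 51 mm above the bench. Turns on a vertical axis: 0 = open, pointing to the box's -x; grows clockwise seen from above to 1.571 = shut, pointing to the box's +y, on a stop. Starts at 0 to 0.15; stays where left; about 3 N at the disc moves it.
- disc_pivot (a point): Point on the disc handle's turning axis, 45 mm above the bench (mid-height of the lever; hub top 53 mm). At x = 25 and either y = -156 or -78 mm in the box's frame; the plain handle has the other place. Below the handle is only the brass valve and its pipe along the box's x, up to 33 mm above the bench.
- disc_tip (a point): Centre of the round disc at the end of the disc handle, 45 mm from its pivot.
- plain_handle (a joint): The other steel valve handle: the same lever without a disc, straight and square-ended, 59 mm long from the pivot, same heights, same joint values; starts at 0 to 0.15 and must be left there.
- plain_tip (a point): Point on the plain handle 45 mm from its pivot, mid-height.
- spray_mid (a point): Mid-height of a loose white spray bottle, 48 mm across, 120 mm tall, standing beyond the box's +x side. Bystander.
- driver_grip (a point): Grip of a loose screwdriver, 170 mm long, lying beyond the box's +x side. Bystander.
- coupling_mid (a point): Mid-height of a loose brass pipe coupling (ring 40 mm across, 34 mm tall), standing on the bench on the box's -x side. Bystander.

How it is judged:
By the outcome, as a careful person would: the job done as asked, in the order asked, and still so for the second after the job is handed in, with the robot touching nothing.
It also fails if it takes over 54 s, if anything falls off the work surface, if the arm or the gripper's body presses on something with over 40 N, if the wrist force passes 120 N, or if a joint passes its speed limit or range.

## Robot

A 6-joint arm with a two-finger parallel gripper is mounted at the origin on the work surface. World frame = base frame: x ahead of the robot, y to its left, z up, the work surface at z = 0. Lengths are in m, angles in degrees, forces in N, time in s.
With the tool pointing down it reaches from about 0.325 to 0.85 m from the base axis. Payload 15.5 kg.
Tool frame: the origin (TCP) lies at the very end of the fingers, on their centre line; the grasp point (between the pads) lies arm.grip_depth behind it (arm.grip_depth is the distance from the TCP to the grasp point, in m); z points along the fingers, y is the direction in which the jaws open and shut (so a half turn about z gives the same grasp; the last joint's range is limited). The gripper opens to 91 mm and grips with 3 to 60 N. Pads are 32 mm wide; open, the fingers measure 118 mm over their backs; the gripper's body (76 mm by 178 mm) begins 60 mm behind the grasp point.
Start: joints at [-78.982, 28.281, 77.091, -0, 74.628, -5.472], TCP at [0.177, -0.599, 0.193] pointing down, gripper open.
Joint ranges: [-166.48, 166.48], [-47.26, 123.95], [12.59, 153.08], [-70.14, 250.14], [6.76, 159.57], [-176.63, 176.63]. Speed limits (degrees/s): [108.29, 108.29, 147.25, 172.46, 172.46, 172.46].

## Interface

Orientations are given as a 3x3 rotation matrix whose columns are the frame's x, y, z axes.
In Python, from rig import arm gives the robot as it stands. Calls block until the motion is done:
- arm.move_to(position, orientation): joint-space move of the TCP to a pose.
- arm.move_l(position, orientation=None, feed=0.15): straight line of the TCP; orientation=None keeps the orientation; feed is the mean speed in m/s.
- arm.move_joints(angles): joint-space move.
- arm.grip(opening): finger opening in m; the grip force is fixed at half the most; returns when the fingers have stopped.
- arm.sleep(seconds).
- arm.solve_ik(position, orientation): joint angles nearest the present ones, or None.
- arm.snapshot(name): name is "scene" or "top" or "wrist"; returns the picture (480x640x3 uint8, red, green, blue); there is no depth.
- arm.get_calibration(name): a dict with "intrinsics" (3x3 intrinsics, pixels), "k1" (the pictures are not rectified: a ray, as slopes to the right and down, at radius r is drawn at 1 + k1 r^2 times it, then the intrinsics apply), "cam_to_world" (4x4, takes a point from camera to world coordinates). Camera axes: x right, y down, z forward; pixel columns grow to the right and rows downward; lengths in m; the calibration is good to about 2 mm. A picture is of the moment at which its call begins: read the wrist's pose just before it. get_calibration takes no time and is no camera call; for the wrist camera it gives the pose at the moment of the call.
A pose or a line that the arm cannot do raises arm.Unreachable and nothing moves.
- arm.sign_off(): hands the job in, once; it reports no verdict.
Readings, each from a call of its own:
- arm.current_t(): time.
- arm.current_joint_positions(): joint angles.
- arm.current_dq(): joint speeds.
- arm.current_tau(): joint torques, N m.
- arm.current_ee_pos(): TCP position.
- arm.current_tool_rot(): TCP orientation.
- arm.current_force(): force on the tool from outside, world axes, zero at the start.
- arm.current_torque(): the same for the moment, N m.
- arm.current_width(): finger opening in m.
Only numpy, scipy, OpenCV 4.12 (cv2) and the standard library are available. Lean on these libraries where they do the work, as an engineer would, in place of code of your own. Each camera call takes 0.05 s, during which the arm holds its last target. There are 200 camera calls.

## Working session

There is one attempt and no reset: what is moved stays moved. The work goes in short steps, each a Python script; the robot and the scene stay as the last script left them, time stands still between calls to the robot, and variables do not carry over. Pictures are saved under pics/ and viewed, about 8 in all and at most 12, crops included, and the job is handed in when it is done.

```bash
mkdir -p pics; ls; python3 - <<'E'
from rig import arm
import cv2,numpy as np
ims=[]
for n in("scene","top"):
    c=arm.get_calibration(n);print(n,np.round(c["intrinsics"],1).tolist(),c["k1"],np.round(c["cam_to_world"],3).tolist())
    im=arm.snapshot(n);cv2.imwrite(f"pics/{n}0.png",im[:,:,::-1])
print(arm.current_t(),arm.grip_depth,arm.current_tool_rot())
E
```

```text
pics
scene [[477.4, 0.0, 322.9], [0.0, 477.4, 242.6], [0.0, 0.0, 1.0]] -0.044667937456927986 [[-0.258, 0.549, -0.795, 1.239], [0.966, 0.15, -0.209, 0.181], [0.005, -0.822, -0.57, 0.535], [0.0, 0.0, 0.0, 1.0]]
top [[592.3, 0.0, 321.8], [0.0, 592.3, 232.2], [0.0, 0.0, 1.0]] -0.19580719757967854 [[-0.025, -0.995, 0.1, 0.494], [-1.0, 0.024, -0.004, 0.004], [0.002, -0.1, -0.995, 0.872], [0.0, 0.0, 0.0, 1.0]]
0.1 0.0188 [[ 9.58871323e-01  2.83841045e-01 -2.16783571e-04]
 [ 2.83841114e-01 -9.58870756e-01  1.04665790e-03]
 [ 8.92170468e-05 -1.06514234e-03 -9.99999429e-01]]
```

View pics/top0.png

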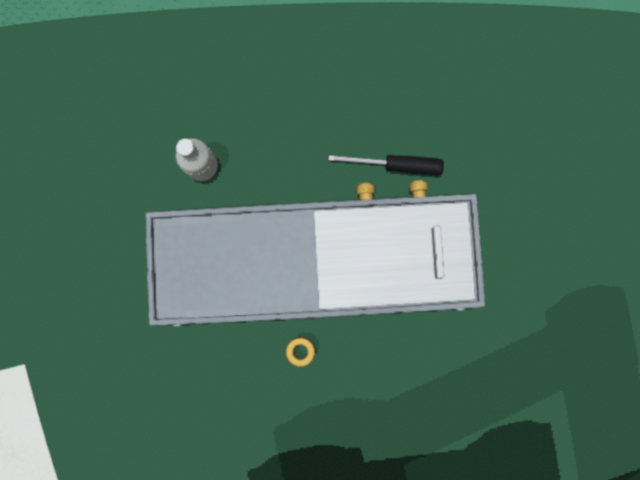

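View pics/scene0.png

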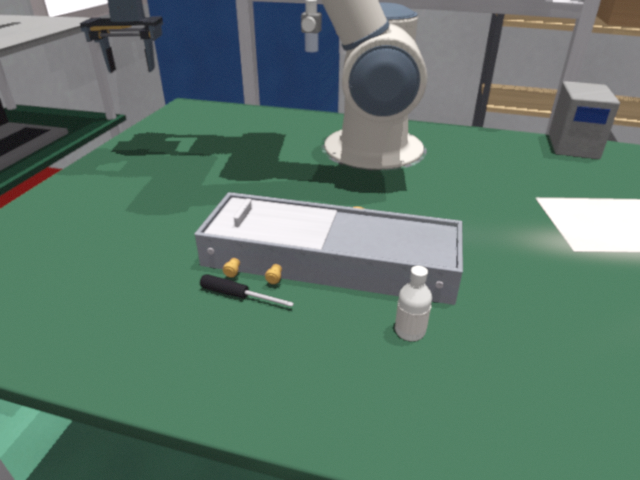

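The top view shows the box outline at about (147,213), (476,196), (483,306) and (151,325). The plate covers the right half, with the rib at about (438,252), so the box's +y runs to image left (world +y). The bottle and screwdriver are on the +x side and the coupling is on the -x side.

```bash
cat > h.py <<'E'
from rig import arm
import cv2,numpy as np
def px2w(cal,px,z):
    d=cv2.undistortPoints(np.float64(px).reshape(-1,1,2),cal["intrinsics"],np.float64([cal["k1"],0,0,0]))[:,0]
    T=np.array(cal["cam_to_world"]);r=np.c_[d,np.ones(len(d))]@T[:3,:3].T
    return T[:3,3]+r*((z-T[2,3])/r[:,2])[:,None]
def rot(ang): # tool down, tool y along world heading ang (rad)
    y=np.array([np.cos(ang),np.sin(ang),0]);z=np.array([0,0,-1.]);return np.c_[np.cross(y,z),y,z]
try:
    B=np.load("box.npz");c0,R0=B["c"],B["R"]
    b2w=lambda x,y,z:np.r_[c0+R0@[x,y],z]
    w2b=lambda p:(np.atleast_2d(p)[:,:2]-c0)@R0
    phi=np.arctan2(R0[1,1],R0[0,1]) # heading of box +y
except FileNotFoundError: pass
E
python3 - <<'E'
from h import *
im=cv2.imread("pics/top0.png");cal=arm.get_calibration("top")
hsv=cv2.cvtColor(im,cv2.COLOR_BGR2HSV)
m=((hsv[...,1]<70)&(hsv[...,2]>50)).astype(np.uint8)*255
m=cv2.morphologyEx(m,cv2.MORPH_CLOSE,np.ones((5,5)));m=cv2.morphologyEx(m,cv2.MORPH_OPEN,np.ones((9,9)))
cs,_=cv2.findContours(m,cv2.RETR_EXTERNAL,cv2.CHAIN_APPROX_NONE)
c=[k for k in cs if cv2.pointPolygonTest(k,(300,260),False)>0][0]
print(cv2.boundingRect(c))
w=px2w(cal,c[:,0],.072)[:,:2]
r=cv2.minAreaRect((w*1000).astype(np.float32));print(r)
bp=cv2.boxPoints(r)/1000
e=[bp[1]-bp[0],bp[2]-bp[1]];l=max(e,key=np.linalg.norm);l=l/np.linalg.norm(l)
if l[1]<0:l=-l
R=np.c_[[l[1],-l[0]],l];cc=np.array(r[0])/1000
np.savez("box.npz",c=cc,R=R);print(cc,R,np.degrees(np.arctan2(l[1],l[0])))
inb=lambda p,z:np.round(1000*(px2w(cal,[p],z)[0,:2]-cc)@R,1)
print("rib",inb((438,252),.089),"deck/cover edge",inb((317,262),.067),"cover corner",inb((474,302),.067))
for p,z in (((196,160),.06),((300,352),.034),((415,165),.012)):print(px2w(cal,[p],z)[0],inb(p,z))
j=arm.current_joint_positions();print(j)
t=np.arctan2(l[1],l[0]);R0=R
for a in(t,t+np.pi):
  for y in(-.198,.045):
    q=arm.solve_ik(np.r_[cc+R@[0,y],.074],rot(a));print(None if q is None else np.round(q,1))
E
```

```text
(145, 194, 340, 132)
((537.2340698242188, 12.190444946289062), (158.31222534179688, 460.9520568847656), 1.805202603340149)
[0.53723407 0.01219044] [[ 0.99950373 -0.03150142]
 [ 0.03150142  0.99950373]] 91.8052
rib [  -0.4 -166.4] deck/cover edge [-3.3 -4.4] cover corner [ -70.8 -216.3]
[0.68205784 0.17505371 0.06      ] [149.9 158.2]
[0.409657  0.0348277 0.034    ] [-126.8   26.6]
[ 0.67718512 -0.14112635  0.012     ] [ 135.1 -157.6]
[-7.89813968e+01  2.83102019e+01  7.71234975e+01 -7.57144347e-04
  7.46275382e+01 -5.47078736e+00]
[ -24.8   32.3   91.8   -0.    55.9 -116.6]
[ -0.3  30.1  96.8  -0.   53.1 -92.1]
[-24.8  32.3  91.8  -0.   55.9  63.4]
[-0.3 30.1 96.8 -0.  53.1 87.9]
```

```bash
python3 - <<'E'
from h import *
arm.grip(0);R=rot(phi)
arm.move_to(b2w(0,-.200,.16),R)
arm.move_l(b2w(0,-.200,.074),R,feed=.1)
f0=np.array(arm.current_force());print("f0",f0,arm.current_width())
ax=np.r_[R0[:,1],0]
def st(y,feed):
    arm.move_l(b2w(0,y,.074),feed=feed);f=np.array(arm.current_force())-f0
    print(round(y,4),np.round(w2b(arm.current_ee_pos())*1000,1)[0],round(f@ax,1),np.round(f,1));return f@ax
for y in(-.180,-.1,0,.03):st(y,.06)
y=.03
while y<.052:
    y+=.002
    if st(y,.03)<-16:break
cv2.imwrite("pics/top1.png",arm.snapshot("top")[:,:,::-1]);print(arm.current_t())
E
```

```text
f0 [-0.07351276 -0.05473019  0.80614381] 0.0007710819595713146
-0.18 [ 1.000e-01 -1.796e+02] 0.2 [-0.   0.2 -1.2]
-0.1 [   0.  -100.3] 0.8 [-0.4  0.8 -1.3]
0 [-0.  -0.3] -0.2 [ 0.4 -0.2 -0.7]
0.03 [-0.  30.2] 0.4 [-0.8  0.4 -1. ]
0.032 [ 0.  31.9] 0.2 [-0.   0.2 -1. ]
0.034 [-0. 34.] 0.1 [-0.2  0.1 -0.8]
0.036 [-0.  36.1] 0.4 [ 1.2  0.5 -0.3]
0.038 [-0.  38.1] 0.9 [-0.3  0.9 -0.4]
0.04 [-0.  40.1] -0.2 [ 1.  -0.2 -0.3]
0.042 [ 0.  42.1] -0.6 [-0.5 -0.6 -1.2]
0.044 [-0.  44.1] -0.1 [-0.5 -0.1 -0.8]
0.046 [ 0.  46.1] -0.6 [-0.4 -0.6 -1.6]
0.048 [-0.  48.1] -0.4 [-0.1 -0.4 -0.1]
0.05 [-0.  50.1] -0.1 [ 0.  -0.1 -1.4]
0.052 [ 0.  52.1] 0.8 [ 0.   0.8 -0. ]
11.7
```

View pics/top1.png

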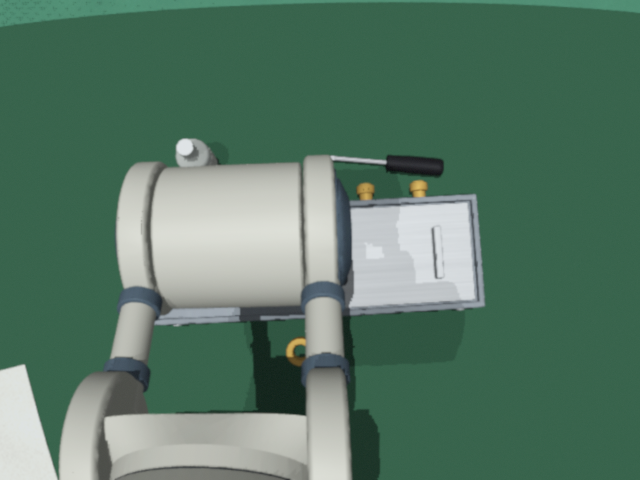

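The rib is still at (438,252), so the cover never moved. I'll check the actual tool height and take a scene view.

```bash
python3 - <<'E'
from h import *
print(arm.current_ee_pos(),arm.current_tool_rot(),arm.current_width())
s=arm.snapshot("scene")[:,:,::-1];cv2.imwrite("pics/scene1.png",cv2.resize(s[100:340,150:490],None,fx=2.2,fy=2.2))
E
```

```text
[0.53556876 0.06423479 0.07399226] [[-9.99499619e-01 -3.16308430e-02 -4.34106159e-05]
 [-3.16308426e-02  9.99499620e-01 -1.11594175e-05]
 [ 4.37418759e-05 -9.78071915e-06 -9.99999999e-01]] 0.000438985934454253
```

View pics/scene1.png

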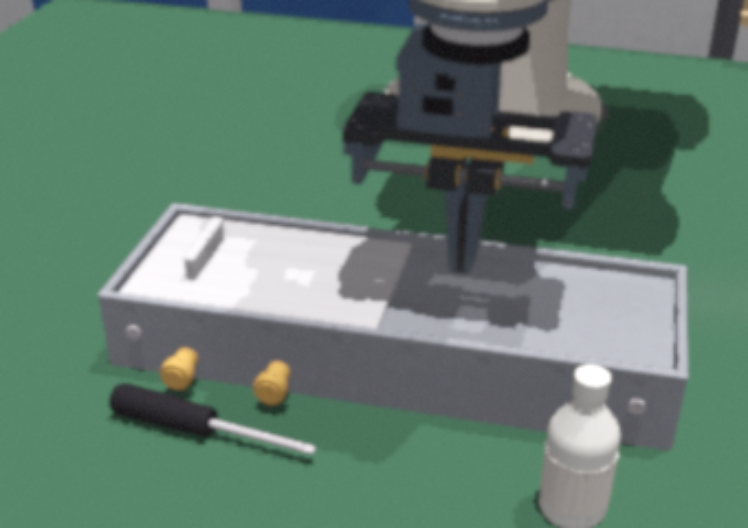

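```bash
python3 - <<'E'
from h import *
c=arm.get_calibration("scene");T=np.array(c["cam_to_world"]);Ti=np.linalg.inv(T)
pr=lambda P:cv2.projectPoints(np.float64(P).reshape(-1,1,3),cv2.Rodrigues(Ti[:3,:3])[0],Ti[:3,3],c["intrinsics"],np.float64([c["k1"],0,0,0]))[0][:,0]
P=arm.current_ee_pos()
for z in(0,.01,.02,.03):print(z,np.round((pr(P+np.r_[0,0,z])-[150,100])*2.2,0))
for b in((78,-230,72),(78,230,72),(-78,230,72),(-78,-230,72),(-35,-166,89),(35,-166,89)):
    print(b,np.round((pr(b2w(b[0]/1e3,b[1]/1e3,b[2]/1e3))-[150,100])*2.2,0))
E
```

```text
0 [[462. 283.]]
0.01 [[463. 273.]]
0.02 [[463. 262.]]
0.03 [[464. 251.]]
(78, -230, 72) [[ 97. 292.]]
(78, 230, 72) [[688. 375.]]
(-78, 230, 72) [[687. 263.]]
(-78, -230, 72) [[172. 201.]]
(-35, -166, 89) [[220. 215.]]
(35, -166, 89) [[190. 256.]]
```

The fingertip appears about 10 mm higher in the picture than reported. I'll measure the real tip height by touching the fixed deck, whose top is 62 mm up.

```bash
python3 - <<'E'
from h import *
p=np.array(arm.current_ee_pos());z=.074;f0=np.mean([arm.current_force() for _ in range(3)],0)
while z>.035:
    z-=.001;arm.move_l(np.r_[p[:2],z],feed=.02);f=np.array(arm.current_force())-f0
    if abs(f[2])>4:break
print(z,arm.current_ee_pos(),np.round(f,1),arm.current_width(),arm.current_t())
s=arm.snapshot("scene")[:,:,::-1];cv2.imwrite("pics/scene2.png",cv2.resize(s[150:260,260:440],None,fx=4,fy=4,interpolation=2))
E
```

```text
0.039999999999999966 [0.53561218 0.06416169 0.04083814] [-4.2 -0.1 18.6] 0.0003085528867433181 20.25
```

View pics/scene2.png

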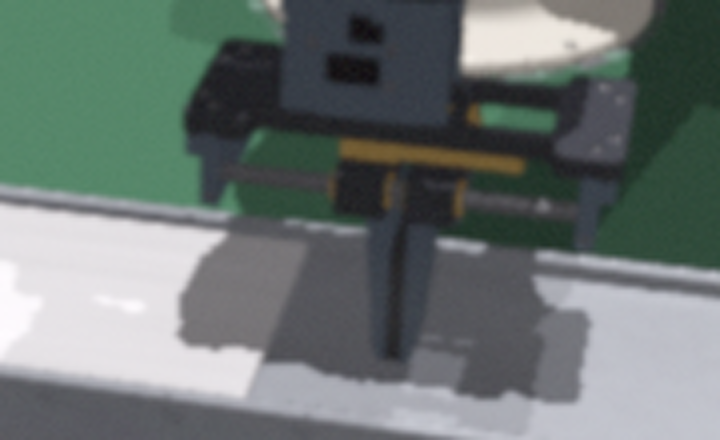

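```bash
python3 - <<'E'
from h import *
c=arm.get_calibration("scene");Ti=np.linalg.inv(np.array(c["cam_to_world"]))
pr=lambda P:cv2.projectPoints(np.float64(P).reshape(-1,1,3),cv2.Rodrigues(Ti[:3,:3])[0],Ti[:3,3],c["intrinsics"],np.float64([c["k1"],0,0,0]))[0][:,0]
P=arm.current_ee_pos()
for d in((0,0,0),(0,0,.021),(-.02,0,.021),(.02,0,.021),(0,.02,.021)):print(d,np.round((pr(P+np.r_[d])-[260,150])*4,0))
E
```

```text
(0, 0, 0) [[397. 376.]]
(0, 0, 0.021) [[399. 338.]]
(-0.02, 0, 0.021) [[407. 314.]]
(0.02, 0, 0.021) [[390. 362.]]
(0, 0.02, 0.021) [[443. 344.]]
```

The tip's front edge at (393,357) matches a fingertip about 21 mm higher than the reported TCP, and the deck touch gave the same figure. I'll command z = wanted tip height − 20.5 mm and repeat the push.

```bash
echo 'DZ=-.0205' >>h.py; python3 - <<'E'
from h import *
R=rot(phi);p=np.array(arm.current_ee_pos())
arm.move_l(np.r_[p[:2],.09],R,feed=.2)
arm.move_to(b2w(0,-.200,.09),R)
z=.074+DZ
arm.move_l(b2w(0,-.200,z),R,feed=.12)
f0=np.array(arm.current_force());ax=np.r_[R0[:,1],0];print(arm.current_t())
def st(y,feed):
    arm.move_l(b2w(0,y,z),R,feed=feed);f=np.array(arm.current_force())-f0
    print(round(y,4),np.round(w2b(arm.current_ee_pos())*1000,1)[0],np.round(f,1));return f@ax
if st(-.165,.06)>-1: print("no contact?"); raise SystemExit
st(.036,.09);y=.036
while y<.060:
    y+=.002
    if st(y,.04)<-18:break
print(arm.current_t())
E
```

```text
22.1417
-0.165 [  -0.2 -164.7] [ 0.3  0.9 -1.1]
no contact?
```

```bash
python3 - <<'E'
from h import *
s=arm.snapshot("scene")[:,:,::-1];cv2.imwrite("pics/scene3.png",cv2.resize(s[120:300,190:370],None,fx=3.3,fy=3.3,interpolation=2))
print(arm.current_ee_pos(),arm.current_force(),arm.current_t())
E
```

```text
[ 0.54223538 -0.15266018  0.05336119] [-0.1153875  -0.0243281  -0.10786864] 22.925
```

View pics/scene3.png

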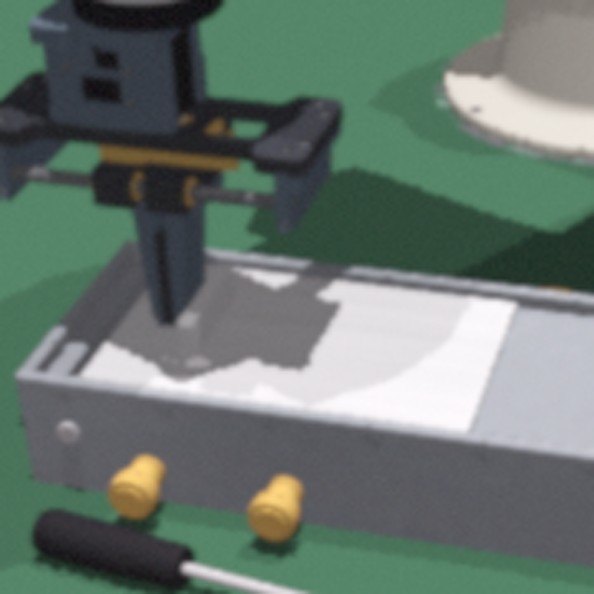

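The cover has moved, with a gap at its left end and the rib engaged on the finger's +y side. The static force reading simply relaxes, so I'll continue the push.

```bash
python3 - <<'E'
from h import *
R=rot(phi);z=.074+DZ;f0=np.array(arm.current_force());ax=np.r_[R0[:,1],0]
def st(y,feed):
    arm.move_l(b2w(0,y,z),R,feed=feed);f=np.array(arm.current_force())-f0
    print(round(y,4),np.round(w2b(arm.current_ee_pos())*1000,1)[0],np.round(f,1));return f@ax
st(.038,.10);y=.038
while y<.060:
    y+=.002
    if st(y,.04)<-15:break
print(arm.current_t())
arm.move_l(b2w(0,y-.01,z),R,feed=.1)
arm.move_l(b2w(0,y-.01,.09),R,feed=.2)
arm.move_to(b2w(-.15,-.28,.13),R)
cv2.imwrite("pics/top2.png",arm.snapshot("top")[:,:,::-1][150:350,130:500])
im=cv2.imread("pics/top2.png");cv2.imwrite("pics/top2b.png",cv2.resize(im,None,fx=2.1,fy=2.1,interpolation=2));print(arm.current_t())
E
```

```text
0.038 [ 0.  37.8] [-0.8  0.2 -0.3]
0.04 [ 0.1 40. ] [-0.2 -0.7  0.6]
0.042 [ 0.  42.1] [-0.  -0.3  0.4]
0.044 [ 0.  43.3] [ 0.2 -9.7 -0.2]
0.046 [ 0.1 43.5] [ -0.3 -28.8   2.2]
26.1083
28.0667
```

View pics/top2b.png

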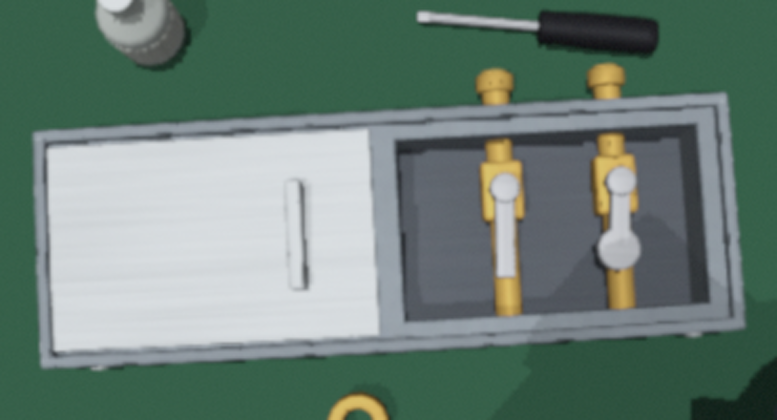

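The cover is seated against the end lip. The disc handle is the right one, with its hub at crop (621,181) and disc at (619,249); the plain handle is at (505,186). Pivot y should be −156.

```bash
python3 - <<'E'
from h import *
cal=arm.get_calibration("top");g=lambda u,v,z:w2b(px2w(cal,[(u/2.1+130,v/2.1+150)],z))[0]
h,d,ph,pt=g(621,181,.053),g(619,249,.051),g(505,186,.053),g(506,275,.051);print(np.round(1000*np.array([h,d,ph,pt]),1))
piv=np.array([.025,-.156]);assert np.abs(h-piv).max()<.005
piv=(piv+h)/2
z=.041+DZ;r=.042
def pose(th,off):
    p=piv+r*np.array([-np.cos(th),np.sin(th)])-off*np.array([np.sin(th),np.cos(th)])
    return p,rot(phi-th)
p,R=pose(0,.032);arm.move_to(b2w(*p,.09),R);arm.move_l(b2w(*p,z),R,feed=.1)
f0=np.array(arm.current_force());print(p,f0,arm.current_t())
def go(th,off,feed=.06):
    p,R=pose(th,off);arm.move_l(b2w(*p,z),R,feed=feed);f=np.array(arm.current_force())-f0
    n=np.r_[R0@[np.sin(th),np.cos(th)],0];print(round(np.degrees(th)),round(off,4),np.round(f,1),round(f@n,1));return f@n
for t in range(0,91,15):
    if go(np.radians(t),.025)<-15:break
else:
    off=.025
    while off>.014:
        off-=.0015
        if go(np.pi/2,off,.03)<-12:break
print(arm.current_t())
p,R=pose(np.radians(t),.032);arm.move_l(b2w(*p,z),R,feed=.1)
arm.move_l(b2w(*p,.09),R,feed=.2);arm.move_to(b2w(-.15,-.28,.13),rot(phi))
im=arm.snapshot("top")[:,:,::-1][150:350,130:500];cv2.imwrite("pics/top3.png",cv2.resize(im,None,fx=2.1,fy=2.1,interpolation=2));print(arm.current_t())
E
```

```text
[[  24.7 -157.9]
 [ -20.3 -153.7]
 [  25.7  -80.3]
 [ -33.   -77.5]]
[-0.01715746 -0.18896806] [-0.46276351  0.82456361  0.3655209 ] 29.6083
0 0.025 [ 0.5 -1.1 -0.7] -1.1
15 0.025 [ 0.2 -0.6 -0.6] -0.5
30 0.025 [-0.   0.7 -0.9] 0.6
45 0.025 [ 1.3 -2.2  0.7] -0.8
60 0.025 [ 0.8 -2.1 -0.4] -0.4
75 0.025 [ 0.9 -0.5 -0.2] 0.7
90 0.025 [ 0.2 -0.8 -0.3] 0.2
90 0.0235 [-2.7  0.5  0.1] -2.7
90 0.022 [-4.5  0.7  0.5] -4.5
90 0.0205 [-9.7 -1.3  4.6] -9.7
90 0.019 [-15.9  -2.1   8.1] -15.9
33.325
35.9667
```

View pics/top3.png

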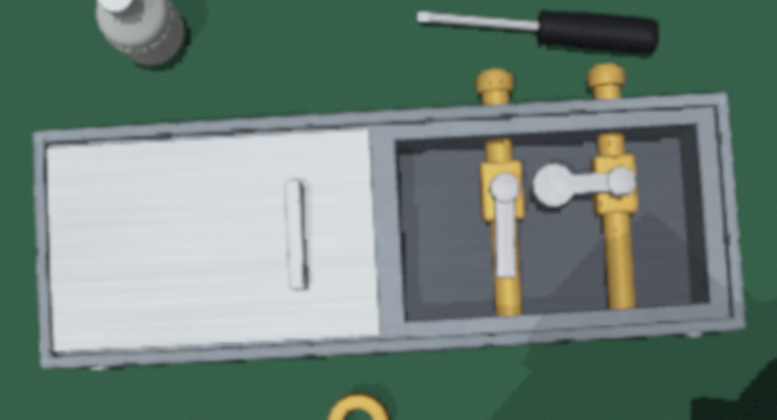

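```bash
python3 - <<'E'
from h import *
cal=arm.get_calibration("top");im=arm.snapshot("top")[:,:,::-1].copy()
g=cv2.cvtColor(im,cv2.COLOR_BGR2HSV);m=((g[...,1]<60)&(g[...,2]>125)).astype(np.uint8)
sub=m[215:290,325:465];n,l,st,ce=cv2.connectedComponentsWithStats(sub)
for i in range(1,n):
    if st[i,4]<30:continue
    v,u=np.nonzero(l==i);w=w2b(px2w(cal,np.c_[u+325,v+215],.051))*1000
    print(st[i],np.round(w.mean(0),1),"lo",np.round(w.min(0),1),"hi",np.round(w.max(0),1),
      "axis deg",np.degrees(np.arctan2(*cv2.fitLine(w.astype(np.float32),cv2.DIST_L2,0,.01,.01)[1::-1].ravel())))
    a=w[w[:,1]>w[:,1].max()-26];print("  end",np.round(a.mean(0),1))
E
```

```text
[138   0   2  24  36] [  38.3 -213.8] lo [  19.2 -215.4] hi [  51.8 -212.7] axis deg -2.9044256
  end [  38.3 -213.8]
[ 59  13  49  20 642] [  25.5 -129.9] lo [  12.  -167.7] hi [ 39.2 -99.2] axis deg 89.77756
  end [  25.6 -112.4]
[ 38  17  15  50 505] [  1.6 -78.6] lo [-33.3 -89.7] hi [ 35.2 -70. ] axis deg -2.818213
  end [  1.6 -78.6]
```

```bash
python3 -c "
from rig import arm
print(arm.current_t(),arm.current_force());arm.sign_off()"
```

```text
36.0167 [-0.7112527  -0.52487567  0.31055325]
the job is handed in; nothing more can be done
```

I pushed the cover by its rib onto the closed end of the box and turned the disc handle clockwise to its stop. I then handed the job in at 36.0 s with the arm clear of everything.

**What went wrong on the way:**
- **Missed push:** the first cover push passed over the rib without touching anything. The real fingertip sits about 21 mm higher than the reported TCP.
- **Deck touch:** I found this by pressing the closed fingers on the closed deck, with about 19 N at the touch, and then corrected for it.
- **Cover check:** in the second push my check for contact stopped the script early. A picture showed the cover was moving, so I carried on.

**Last checks:**
- **Cover:** the push ended with a hard force rise to about 29 N. The top picture shows the plate up against the end lip.
- **Disc handle:** the closing push reached about 16 N, against about 3 N to move the handle. The picture puts it at 89.8°, with the disc centre near (25.6, −112) mm in the box frame; fully shut would be 90° and (25, −111). The force rose gradually rather than sharply, and my box angle is only good to about 0.5°. So "on the stop" rests on force and picture together.
- **Everything else:** the plain handle still measures about 3° from open, as in the picture before the handle push. The bottle and screwdriver look unmoved. The coupling shows only partly in the last picture, in the same place.

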